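# Take a tiered lacquer carrier apart and set its parts out on drying rails

## Robot

A 6-joint arm with a two-finger parallel gripper is mounted at the origin on a cart in front of the work surface, level with it; the furniture and walls round the work are solid. World frame = base frame: x ahead of the robot, y to its left, z up, the work surface at z = 0. Lengths are in mm, angles in rad, forces in N, time in s.
With the tool pointing down it reaches from about 350 to 975 mm from the base axis. Payload 7.1 kg.
Tool frame: the origin (TCP) lies on the mounting face of the last link; the fingertips stand 182 mm ahead of it and the grasp point (between the pads) lies 163 mm ahead of it (ctrl.finger_overhang is the distance from the TCP to the fingertips, in mm); z points along the fingers, y is the direction in which the jaws open and shut (so a half turn about z gives the same grasp; the last joint's range is limited). The gripper opens to 88 mm and grips with 3 to 60 N. Pads are 20 mm wide; open, the fingers measure 115 mm over their backs; the gripper's body (75 mm by 178 mm) begins 61 mm behind the grasp point.
Start: joints at [-1.207, 0.423, 1.63, -0, 1.089, -0.019], TCP at [233.466, -579.741, 404.675] pointing down, gripper open.
Joint ranges: [-3, 3], [-0.9, 2.11], [0.09, 2.58], [-1.31, 4.45], [0.11, 2.69], [-2.54, 2.54]. Speed limits (rad/s): [2.39, 2.39, 3.01, 3.14, 3.14, 3.14].

## Interface

Orientations are given as a rotation vector (axis times angle).
In Python, from workcell import ctrl, viewer, recognise gives the robot as it stands.
- The arm moves only by the shell command python3 -m handwheel 'ROWS'. ROWS is JSON, a list of rows, each an object of numbers: "gripper": the closure, from 0 (fully open) to 1 (shut); "tx", "ty", "tz": the shift along the tool's x, y, z in m; "rx", "ry", "rz": the turn, a rotation vector about the tool's x, y, z in degrees. In form: [{"gripper": .., "tx": .., "ty": .., "tz": .., "rx": .., "ry": .., "rz": ..}, ...]. A call has 1 to 8 rows; each row shifts and turns the commanded pose from where the row before left it, along the tool's axes as they then stand; what a row does not reach is not made up. A row lasts 1/8 s, in which the tool goes at most 62.5 mm and 10.7 degrees, less where a joint would pass 70% of its speed; a pose out of reach is approached as far as the arm can. A call with a gripper value outside its range is refused whole. The fingers move at their own pace and stop on an object; the grip force is fixed at half the most. Time passes only in rows, so rows that do not move let the fingers close. It gives the time, the measured TCP pose, the force and the opening at its end, in the units of the state.
- ctrl.get_obs(): the state, without advancing time (a new reading comes with each control period).
- viewer.get_image(name): name is "side" or "top" or "wrist"; returns a dict with "image" (400x640x3 uint8, red, green, blue), "range_z" (400x640 float32, mm along the optical axis (not along the pixel's ray), 0 where there is no reading), "vfov" (degrees; the focal length in pixels is half the picture's height over the tangent of half this angle, whatever the lens; pixels are square), "cx", "cy" (the principal point, pixels), "extrinsics" (4x4, takes a point from world to camera coordinates); the wrist camera has in their place "T_tool_cam" (4x4, takes a point from camera to tool coordinates, whose origin is the TCP and whose axes are the flange's). Camera axes: x right, y up, looking along -z (the intrinsics and any distortion apply to the point x, -y, -z); pixel columns grow to the right and rows downward; lengths in mm; the calibration is good to about 2 mm. A picture is of the moment at which its call begins: read the wrist's pose just before it.
- ctrl.close_job(): hands the job in, once; it reports no verdict.
Trained networks look in a picture, given as the dict that the camera call returned (one of the last four; its "shot" number tells which), for a name from the list of things; names that differ only in an ending like _2 or _b are one class to them, and where a whole thing is asked for, a point or a joint stands for the part that bears it (a point fixed in the world has none). Each returns a list of dicts, best first, with "p" (0 to 1); they miss things now and then, are a little off and sometimes report something else, mostly with a low value. They report only what shows in the picture. A call takes as long as a camera call. They do not tell look-alikes from the thing itself.
- recognise(picture, name): "xy" ([column, row] as shares, 0 to 1, of the picture: columns of its width, rows of its height, amid what is visible of it).
The state is a dict: "t": time; "qpos": joint angles; "qvel": joint speeds; "joint_torque": joint torques, N m; "ee_pos": TCP position; "orientation": TCP orientation; "ft_force": force on the tool from outside, world axes, zero at the start; "moment": the same for the moment, N m; "width": finger opening in mm.
Only numpy, scipy, OpenCV 4.12 (cv2) and the standard library are available. Lean on these libraries where they do the work, as an engineer would, in place of code of your own. Each camera call takes 0.05 s, during which the arm holds its last target.

## Task

The tiered lacquer box is still assembled and its rims would stick together as they harden: take it apart. Swing its bail handle well down to whichever side is free, then lift off the lid, the upper tier and the lower tier in that order, and set each upright across both rails of the drying rack without dropping or tipping it over, none touching another or the saucer. The saucer is still tacky, so nothing may touch it, and leave the glue bottle and the pigment dish where they stand.

Things in the scene. Friction and masses are not known exactly. Their poses are not given: they have to be found in the camera images.
- carrier: Fixed base of the tiered lacquer carrier: dark brown slab 126 x 84 mm, top 15.5 mm up, with a rim 120 x 64 mm up to 22 mm in which the lower tier's foot sits. Origin on the table under its centre; x along its long side (bail pivots at x = +-70 mm), y across, z up. Stacked on it, same axes: lower tier (origin 16 mm up), upper tier (58 mm), lid (94 mm).
- bail (a joint): Brass bail on the carrier, turning about the line y = 0, z = 14 mm of the carrier's frame. 0 rad = upright over the lid (starts within 0.15), positive leans to the carrier's +y, stops at +-1.5. Stays where left (about 1 N at the grip moves it). Its 8 mm bar runs up at x = +-70 mm, then inward just above both lid ends (|x| 48 to 70 mm, 2.5 mm over the lid), which it holds shut, then up to the grip.
- bail_grip (a point): Centre of the bail's dark wooden grip: a round bar 16 mm thick, 60 mm long along the carrier's x axis, 144 mm from the pivot line (158 mm above the table when upright, its underside 20 mm above the top of the lid's knob).
- lid: Black lid, 120 x 64 mm, with a dull brass bar knob. Origin at the centre of its plug's underside; x along its length, z up. Plug 106 x 50 mm, z = 0 to 6 mm, in the upper tier's mouth with 2 mm play each side; plate from 6 mm to the crown at 16 mm (10.5 mm at the long edges); knob 40 mm along x, 14 mm thick across y, z = 16 to 36 mm. About 90 g.
- tier_upper: Vermilion upper tier, open box 120 x 64 mm, black inside, walls 5 mm. Origin at the centre of its foot's underside; x along its length, z up. Foot 106 x 50 mm, z = 0 to 6 mm, sits in the lower tier's mouth (110 x 54 mm); walls z = 6 to 42 mm, flush with those below. Rigid: grip it across its 64 mm width. About 160 g.
- tier_lower: Black lower tier, open box 120 x 64 mm, red inside, walls 5 mm. Origin at the centre of its foot's underside; x along its length, z up. Foot 106 x 50 mm, z = 0 to 6 mm, sits in the rim of the carrier base; walls z = 6 to 48 mm. Rigid: grip it across its 64 mm width. About 160 g.
- rack: Fixed wooden drying rack. Origin on the table under its centre; y along its two rails, x across, z up. Rails 500 mm long (y = -250 to 250 mm), 14 mm wide, centred at x = +-36 mm, tops at z = 30 mm; cross battens beneath, 100 mm long. A part stands with its long side across the rails; lengthwise its foot would drop between them.
- saucer: Freshly lacquered brown saucer, 114 mm wide, 15 mm high, drying on the rails somewhere along the rack; not to be touched. Origin at the centre of its underside.
- glue_bottle: White glue bottle with a red tip, 41 mm wide, 123 mm tall, standing about 0.12 m beside the carrier on one of its long sides, where it blocks the bail. Origin at the centre of its underside.
- pigment_dish: Small white dish with orange pigment, 57 mm wide, 16 mm high, standing about 0.12 m beside the carrier on the other long side; the bail, leaning 1.1 rad, passes well above it. Origin at the centre of its underside.
- drawer_chest: Brown drawer chest (drawers on its far side), fixed, 200 mm deep, 268 mm wide and 225 mm high, behind the left part of the rack and left of the carrier: a solid obstacle that never moves. Origin on the table 7 mm beyond its centre (it spans world x = 0.593 to 0.82 m, y = 0.076 to 0.344 m).
- plates_left: Stack of black plates, fixed, 270 mm wide and about 185 mm high, right of the carrier: a solid obstacle that never moves. Origin on the table under its centre (world x 0.67, y -0.465 m).
Not all that is in view belongs to the job. Leave any blue look-alike of the tier_upper alone.

How it is judged:
By the outcome, as a careful person would: the job done as asked, in the order asked, and still so for the second after the job is handed in, with the robot touching nothing.
It also fails if it takes over 67 s, if anything falls off the work surface, if the arm or the gripper's body presses on something with over 40 N, if the wrist force passes 120 N, or if a joint passes its speed limit or range.

## Working session

There is one attempt and no reset: what is moved stays moved. The work goes in short steps, Python scripts to look and compute and a shell command to move; the robot and the scene stay as the last step left them, time stands still between calls to the robot, and variables do not carry over. Pictures are saved under pics/ and viewed, and the job is handed in when it is done.

```bash
ls; mkdir -p pics
cat > h.py <<'E'
import numpy as np, cv2
from scipy.spatial.transform import Rotation as R
from workcell import ctrl, viewer, recognise
def cloud(d, obs=None):
    im=d["image"]; H,W=im.shape[:2]; f=H/2/np.tan(np.radians(d["vfov"])/2)
    z=d["range_z"]; u,v=np.meshgrid(np.arange(W),np.arange(H))
    P=np.stack([(u-d["cx"])/f*z, -(v-d["cy"])/f*z, -z, np.ones_like(z)],-1)
    if "extrinsics" in d: M=np.linalg.inv(np.array(d["extrinsics"]))
    else:
        T=np.eye(4); T[:3,:3]=R.from_rotvec(obs["orientation"]).as_matrix(); T[:3,3]=obs["ee_pos"]
        M=T@np.array(d["T_tool_cam"])
    Q=P@M.T; Q=Q[...,:3]; Q[z<=0]=np.nan
    return Q
def save(d,n): cv2.imwrite("pics/"+n+".png",d["image"][...,::-1])
E
python3 - <<'E'
from h import *
o=ctrl.get_obs();print(o)
for n in("side","top","wrist"):
    d=viewer.get_image(n);save(d,n+"0");print(n,d["vfov"],d["cx"],d["cy"],[k for k in d])
    np.savez(""+n+"0.npz",Q=cloud(d,o),im=d["image"])
    for nm in ["carrier","bail_grip","lid","tier_upper","tier_lower","rack","saucer","glue_bottle","pigment_dish"]:
        try:
            r=recognise(d,nm)
            Q=cloud(d,o)
            print(nm,[(round(x["p"],2),int(x["xy"][0]*640),int(x["xy"][1]*400),np.round(Q[int(x["xy"][1]*400),int(x["xy"][0]*640)])) for x in r[:3]])
        except Exception as e: print(nm,e)
print(ctrl.get_obs()["t"])
E
```

```text
pics
{'t': 0.0, 'qpos': array([-1.20698589e+00,  4.23837664e-01,  1.63068055e+00,  9.59825491e-06,
        1.08860843e+00, -1.89700097e-02]), 'qvel': array([-2.26312238e-04, -7.60792224e-04, -7.51479636e-05, -1.06092866e-03,
        4.98346873e-04, -1.97365971e-03]), 'joint_torque': array([ 1.82709522e-03, -5.44607520e+01, -2.73665893e+01,  6.45264890e-02,
        2.27821857e-02, -1.35510340e-04]), 'ee_pos': array([ 233.3818495 , -579.49258501,  403.90718312]), 'orientation': array([-3.08274569e+00, -5.97311425e-01,  4.00059505e-04]), 'ft_force': array([-0.38187125,  0.0709111 ,  0.35034706]), 'moment': array([0.00812229, 0.00911061, 0.02582341]), 'width': 87.62043131108717}
side 53.915807606950494 323.4874974690409 191.34167833596874 ['image', 'range_z', 'vfov', 'cx', 'cy', 'extrinsics', 'shot']
carrier [(0.89, 321, 227, array([622., -95.,  30.]))]
bail_grip [(0.51, 333, 199, array([ 610., -134.,  128.]))]
lid [(0.79, 321, 199, array([ 666., -127.,  107.])), (0.74, 316, 211, array([653., -97.,  76.]))]
tier_upper [(0.86, 296, 200, array([ 870., -160.,    8.])), (0.73, 319, 209, arra
[... 572 characters left out ...]
, -147.,  160.]))]
lid [(0.72, 323, 208, array([ 650., -115.,  108.]))]
tier_upper [(0.61, 304, 157, array([ 855., -148.,   12.])), (0.6, 280, 308, array([469., 105.,  31.])), (0.19, 368, 199, array([ 648., -262.,    6.]))]
tier_lower [(0.18, 331, 225, array([ 600., -115.,   95.]))]
rack []
saucer [(0.62, 280, 307, array([471., 103.,  30.]))]
glue_bottle [(0.74, 285, 224, array([664.,  -4.,  77.]))]
pigment_dish [(0.53, 365, 197, array([ 658., -257.,    5.]))]
wrist 60.96833664387843 318.7525471606004 198.24518510498834 ['image', 'range_z', 'vfov', 'cx', 'cy', 'T_tool_cam', 'shot']
carrier []
bail_grip []
lid []
tier_upper []
tier_lower []
rack []
saucer []
glue_bottle []
pigment_dish []
1.5
```

View images.

```bash
python3 -c "
import cv2
for n in ('side0','top0'):
    a=cv2.imread('pics/'+n+'.png'); c=a[90:390,180:500]; cv2.imwrite('pics/'+n+'c.png',cv2.resize(c,None,fx=2,fy=2,interpolation=2)[:600])
"
```

```text
(no output)
```

View pics/top0c.png

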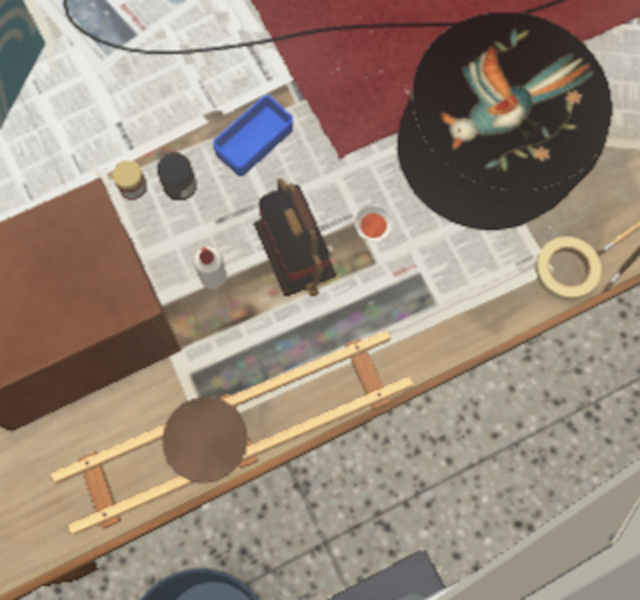

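View pics/side0c.png

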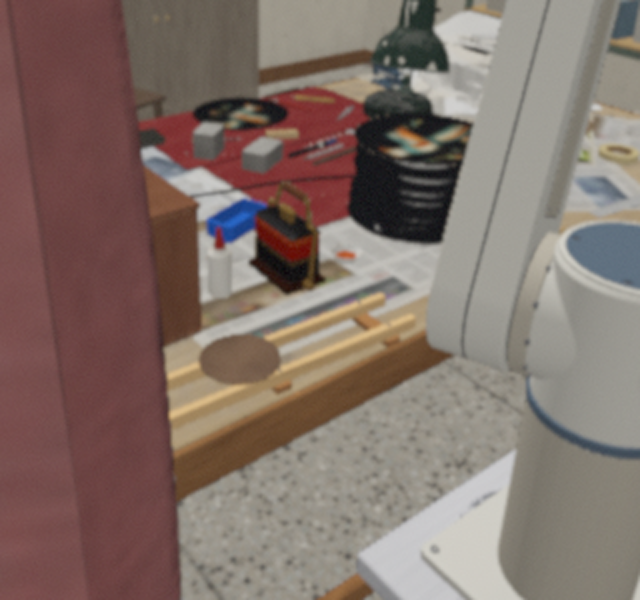

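View pics/top0.png

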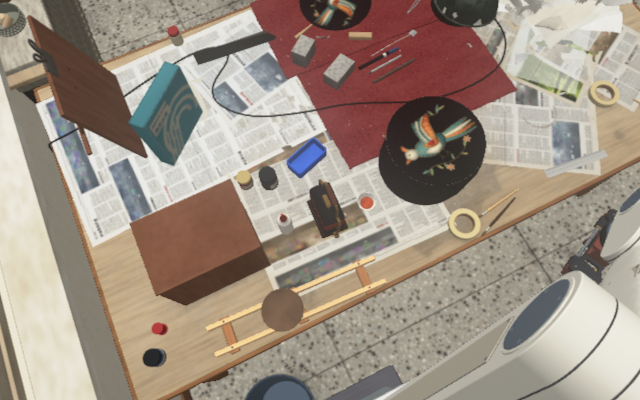

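```bash
cat > fit.py <<'E'
import numpy as np,cv2
for n in("top0","side0"):
    D=np.load(n+".npz");Q=D["Q"];im=D["im"].astype(int)
    x,y,z=Q[...,0],Q[...,1],Q[...,2]
    print(n)
    def rep(nm,m):
        P=Q[m]; 
        if len(P)<5: print(nm,len(P));return
        r=cv2.minAreaRect(P[:,:2].astype(np.float32)); print(nm,len(P),"mean",P.mean(0).round(1),"rect",np.round(r[0],1),np.round(r[1],1),round(r[2],1),"zmax",P[:,2].max().round(1))
    near=(abs(x-650)<120)&(abs(y+115)<75)
    rep("lidtop",near&(z>98)&(z<114))
    rep("knob",near&(z>118)&(z<134))
    rep("grip",near&(z>140)&(z<175)&(abs(x-650)<100))
    rep("slab",near&(z>9)&(z<19))
    rep("bottle",(abs(x-664)<60)&(abs(y-5)<40)&(z>40)&(z<150))
    rep("bottletop",(abs(x-664)<60)&(abs(y-5)<40)&(z>100)&(z<150))
    r_,g,b=im[...,0],im[...,1],im[...,2]
    rep("dish",(abs(x-658)<70)&(abs(y+250)<60)&(z>8)&(z<25))
    rep("dishor",(abs(x-658)<70)&(abs(y+250)<60)&(r_-b>110)&(z<40))
    rack=(abs(x-450)<90)&(abs(y-40)<330)
    rail=rack&(z>22)&(z<40)&(r_>170)&(r_-b>60)
    rep("rails",rail)
    P=Q[rail][:,:2]
    if len(P)>50:
        # slope via 2-line fit
        best=None
        for a in np.radians(np.arange(-12,12,.25)):
            u=P[:,0]*np.cos(a)+P[:,1]*np.sin(a)
            for c in np.arange(u.min(),u.max(),1.):
                k=np.minimum(abs(u-c-36),abs(u-c+36)); s=(k<6).sum()-0*k.sum()
                s=-np.minimum(k,10).sum()
                if best is None or s>best[0]: best=(s,np.degrees(a),c,a)
        a=best[3]; v=-P[:,0]*np.sin(a)+P[:,1]*np.cos(a)
        c=(v.min()+v.max())/2
        print("rack ang",best[1],"u",best[2],"v",v.min(),v.max(),"center",best[2]*np.cos(a)-c*np.sin(a),best[2]*np.sin(a)+c*np.cos(a))
    rep("saucer",rack&(z>30)&(z<60)&(r_<150)&(r_-b<60)&(abs(y-100)<90))
    rep("blue",(b-r_>80)&(abs(x-850)<150)&(abs(y+150)<150))
E
python3 fit.py
```

```text
top0
lidtop 712 mean [ 653.5 -125.1  106.6] rect [ 659.1 -131.7] [ 64.4 148.4] 86.3 zmax 113.8
knob 101 mean [ 654.  -134.4  126.4] rect [ 657.1 -134.8] [ 19.3 137.5] 86.5 zmax 133.9
grip 167 mean [ 654.9 -144.1  160.2] rect [ 656.4 -144.7] [15.3 90.1] 85.5 zmax 167.6
slab 203 mean [ 639.2 -109.6   13.8] rect [ 643.8 -108.7] [145.6  80.7] 32.3 zmax 18.9
bottle 204 mean [671.8  -6.6  79.3] rect [677.   -6.8] [38.4 39. ] 24.5 zmax 124.6
bottletop 23 mean [676.3  -6.5 111.4] rect [677.3  -6.5] [ 8.6 10.8] 16.4 zmax 124.6
dish 108 mean [ 644.  -256.3   11.8] rect [ 641.1 -254.4] [54. 55.] 87.3 zmax 20.4
dishor 86 mean [ 639.5 -254.7    3.6] rect [ 638.2 -254. ] [29.1 36. ] 51.7 zmax 9.3
rails 1513 mean [456.9  56.2  28.5] rect [458.9  57.2] [500.   86.8] 87.0 zmax 39.6
rack ang -3.0000000000000004 u 454.90704994596996 v -168.87736880296055 331.08953444090093 center 458.52838004556986 57.18693429069519
saucer 1400 mean [462.3  99.9  38. ] rect [461.6  98.8] [113.1 111.5] 87.6 zmax 48.8
blue 567 mean [ 849.7 -153.    16.3] rect [ 845.  -152.3] [ 63.9 118.7] 19.3 zmax 47.2
side0
lidtop 315 
[... 369 characters left out ...]
3.1] rect [6.702e+02 5.000e-01] [39.9 30.2] 52.0 zmax 122.9
bottletop 24 mean [674.6  -3.8 109.2] rect [672.9  -4.6] [13.5  9.6] 86.7 zmax 122.9
dish 56 mean [ 642.1 -255.4   12.2] rect [ 637.9 -251.9] [55.  57.5] 10.6 zmax 17.2
dishor 6 mean [ 645.4 -257.     3.3] rect [ 644.8 -256.8] [18.3  4.5] 53.4 zmax 5.0
rails 667 mean [444.3  12.1  28.6] rect [454.8  19.6] [420.6  89.4] 86.7 zmax 32.7
rack ang -3.0000000000000004 u 451.018924204003 v -166.76309163333912 253.91343129808638 center 452.68136662497784 19.910944894674522
saucer 812 mean [464.3  98.3  38.1] rect [460.  100.1] [111.  113.5] 27.2 zmax 46.2
blue 295 mean [ 845.4 -149.    25. ] rect [ 842.1 -152. ] [ 67.8 125.3] 17.5 zmax 43.6
```

```bash
cat >> h.py <<'E'
def yaw(o):
    M=R.from_rotvec(o["orientation"]).as_matrix(); return np.degrees(np.arctan2(M[1,0],M[0,0])),M
def plan(p0,f0,p1,f1,n):
    "rows from tool-down pose p0(mm),yaw f0 to p1,f1 in n rows; prints tool shifts"
    p0=np.array(p0,float);d=(np.array(p1)-p0)/n; df=(f1-f0)/n
    for i in range(n):
        f=np.radians(f0+i*df)
        print("tx %.4f ty %.4f tz %.4f rz %.2f"%((d[0]*np.cos(f)+d[1]*np.sin(f))/1e3,(d[0]*np.sin(f)-d[1]*np.cos(f))/1e3,-d[2]/1e3,-df))
E
python3 - <<'E'
from h import *
o=ctrl.get_obs(); print(yaw(o),o["ee_pos"])
d=viewer.get_image("wrist"); print(np.round(d["T_tool_cam"],3))
E
```

```text
(np.float64(21.932649201656982), array([[ 9.27623561e-01,  3.73516436e-01,  2.08993705e-05],
       [ 3.73516436e-01, -9.27623561e-01,  3.55004177e-06],
       [ 2.07127474e-05,  4.51315599e-06, -1.00000000e+00]])) [ 233.47470759 -579.73866135  404.67772545]
[[-0.     0.954  0.301 82.61 ]
 [ 1.    -0.     0.     0.696]
 [ 0.     0.301 -0.954 19.596]
 [ 0.     0.     0.     1.   ]]
```

View pics/wrist0.png

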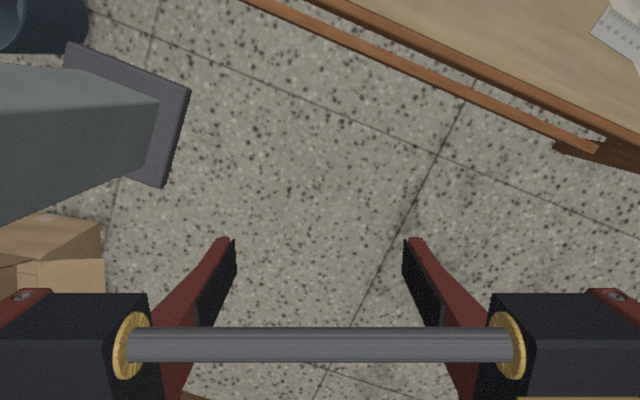

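Run:
```python
from h import *
plan([233.5,-579.7,404.7],21.93,[652,-100,404.7],86,13)
```

```text
tx 0.0436 ty -0.0222 tz -0.0000 rz -4.93
tx 0.0454 ty -0.0184 tz -0.0000 rz -4.93
tx 0.0468 ty -0.0144 tz -0.0000 rz -4.93
tx 0.0479 ty -0.0103 tz -0.0000 rz -4.93
tx 0.0486 ty -0.0062 tz -0.0000 rz -4.93
tx 0.0489 ty -0.0020 tz -0.0000 rz -4.93
tx 0.0489 ty 0.0022 tz -0.0000 rz -4.93
tx 0.0485 ty 0.0064 tz -0.0000 rz -4.93
tx 0.0478 ty 0.0106 tz -0.0000 rz -4.93
tx 0.0467 ty 0.0146 tz -0.0000 rz -4.93
tx 0.0453 ty 0.0186 tz -0.0000 rz -4.93
tx 0.0435 ty 0.0224 tz -0.0000 rz -4.93
tx 0.0414 ty 0.0261 tz -0.0000 rz -4.93
```

```bash
python3 -m handwheel '[{"gripper":0,"tx":0.0436,"ty":-0.0222,"rz":-4.93},{"gripper":0,"tx":0.0454,"ty":-0.0184,"rz":-4.93},{"gripper":0,"tx":0.0468,"ty":-0.0144,"rz":-4.93},{"gripper":0,"tx":0.0479,"ty":-0.0103,"rz":-4.93},{"gripper":0,"tx":0.0486,"ty":-0.0062,"rz":-4.93},{"gripper":0,"tx":0.0489,"ty":-0.002,"rz":-4.93},{"gripper":0,"tx":0.0489,"ty":0.0022,"rz":-4.93},{"gripper":0,"tx":0.0485,"ty":0.0064,"rz":-4.93}]'
python3 -m handwheel '[{"gripper":0,"tx":0.0478,"ty":0.0106,"rz":-4.93},{"gripper":0,"tx":0.0467,"ty":0.0146,"rz":-4.93},{"gripper":0,"tx":0.0453,"ty":0.0186,"rz":-4.93},{"gripper":0,"tx":0.0435,"ty":0.0224,"rz":-4.93},{"gripper":0,"tx":0.0414,"ty":0.0261,"rz":-4.93},{"gripper":0},{"gripper":0}]'
python3 - <<'E'
from h import *
o=ctrl.get_obs(); print(yaw(o)[0],o["ee_pos"],o["t"],o["qpos"])
d=viewer.get_image("wrist"); save(d,"w1"); np.savez("w1.npz",Q=cloud(d,o),im=d["image"])
E
```

```text
21.932840489450637 [ 233.46353946 -579.75112632  404.64970096] 1.55 [-1.20701198e+00  4.23148524e-01  1.62988740e+00  1.52901876e-05
  1.08861315e+00 -1.90230239e-02]$[0]: bad value
$[0]: bad value
```

View pics/w1.png

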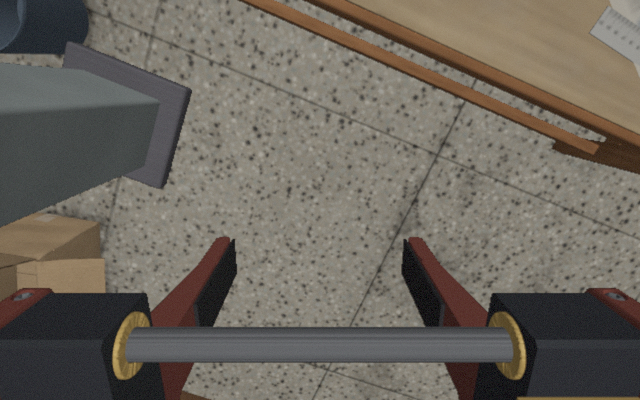

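```bash
python3 -m handwheel '[{"gripper":0,"tx":0.0436,"ty":-0.0222,"tz":0,"rx":0,"ry":0,"rz":-4.93},{"gripper":0,"tx":0.0454,"ty":-0.0184,"tz":0,"rx":0,"ry":0,"rz":-4.93},{"gripper":0,"tx":0.0468,"ty":-0.0144,"tz":0,"rx":0,"ry":0,"rz":-4.93},{"gripper":0,"tx":0.0479,"ty":-0.0103,"tz":0,"rx":0,"ry":0,"rz":-4.93},{"gripper":0,"tx":0.0486,"ty":-0.0062,"tz":0,"rx":0,"ry":0,"rz":-4.93},{"gripper":0,"tx":0.0489,"ty":-0.002,"tz":0,"rx":0,"ry":0,"rz":-4.93},{"gripper":0,"tx":0.0489,"ty":0.0022,"tz":0,"rx":0,"ry":0,"rz":-4.93},{"gripper":0,"tx":0.0485,"ty":0.0064,"tz":0,"rx":0,"ry":0,"rz":-4.93}]' && 
python3 -m handwheel '[{"gripper":0,"tx":0.0478,"ty":0.0106,"tz":0,"rx":0,"ry":0,"rz":-4.93},{"gripper":0,"tx":0.0467,"ty":0.0146,"tz":0,"rx":0,"ry":0,"rz":-4.93},{"gripper":0,"tx":0.0453,"ty":0.0186,"tz":0,"rx":0,"ry":0,"rz":-4.93},{"gripper":0,"tx":0.0435,"ty":0.0224,"tz":0,"rx":0,"ry":0,"rz":-4.93},{"gripper":0,"tx":0.0414,"ty":0.0261,"tz":0,"rx":0,"ry":0,"rz":-4.93},{"gripper":0,"tx":0,"ty":0,"tz":0,"rx":0,"ry":0,"rz":0}]'
python3 - <<'E'
from h import *
o=ctrl.get_obs(); print(yaw(o)[0],o["ee_pos"],o["t"],o["qpos"],abs(o["qvel"]).max())
d=viewer.get_image("wrist"); save(d,"w2"); np.savez("w2.npz",Q=cloud(d,o),im=d["image"])
E
```

```text
t: 2.6
ee_pos: [491.8, -283.2, 404.9]
orientation: [2.699, 1.607, 0.0]
ft_force: [0.4, 0.2, 0.1]
width: 87.4
t: 3.35
ee_pos: [653.3, -97.6, 404.5]
orientation: [2.293, 2.147, 0.001]
ft_force: [-0.2, -0.8, 0.1]
width: 87.5
86.2553184756099 [653.34187456 -97.55023239 404.49059048] 3.35 [-1.66309651e-01  4.75236189e-01  1.54622026e+00  4.57869947e-04
  1.11936027e+00 -1.01152084e-01] 0.04977611498171504
```

View pics/w2.png

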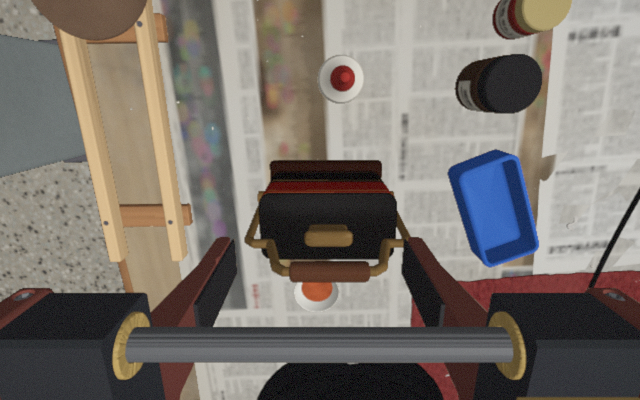

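```bash
cat > fit2.py <<'E'
import numpy as np,cv2
D=np.load("w2.npz");Q=D["Q"];im=D["im"].astype(int);x,y,z=np.moveaxis(Q,-1,0);r,g,b=np.moveaxis(im,-1,0)
V,U=np.mgrid[:400,:640]
def rep(nm,m):
    m=cv2.morphologyEx(m.astype(np.uint8),cv2.MORPH_OPEN,np.ones((2,2)))>0
    P=Q[m]
    if len(P)<5: return print(nm,len(P))
    c,s,a=cv2.minAreaRect(P[:,:2].astype(np.float32)); print(nm,len(P),"mean",P.mean(0).round(1),"rect",np.round(c,1),np.round(s,1),round(a,1),"z",P[:,2].min().round(1),P[:,2].max().round(1))
W=(U>225)&(U<420)&(V>150)&(V<290)
dark=(r<70)
rep("plate",W&dark&(z>98)&(z<113)&(V<262))
rep("platered",W&(z>96)&(z<116)&(abs(x-650)<62)&(y>-160))
rep("knob",W&(z>124)&(z<134)&(U>300)&(U<355)&(V<252))
rep("grip",W&(z>145)&(z<180)&(V>258)&(U>287)&(U<371))
rep("slab",W&(z>9)&(z<19)&dark)
rep("bottletip",(U>320)&(U<365)&(V<105)&(z>60))
rep("dish",(U>290)&(U<345)&(V>275)&(V<312)&(z>6)&(z<25))
for yy in range(180,262,8):
    row=W[yy]&(z[yy]>95)&(z[yy]<113); i=np.where(row)[0]
    print(yy,i.min() if len(i) else 0,i.max() if len(i) else 0, np.round(Q[yy,i.min()],1) if len(i) else '',np.round(Q[yy,i.max()],1) if len(i) else '')
E
python3 fit2.py
```

```text
plate 7428 mean [nan nan nan] rect [ 649.8 -180.1] [ 98.9 156.3] 57.9 z nan nan
platered 7421 mean [nan nan nan] rect [ 628.7 -139.6] [145.6  92.3] 44.6 z nan nan
knob 782 mean [nan nan nan] rect [ 659.8 -137.2] [19.7 44.1] 55.5 z nan nan
grip 1764 mean [nan nan nan] rect [ 664.5 -193.9] [114.7 102.1] 84.5 z nan nan
slab 1159 mean [nan nan nan] rect [663. -96.] [ 14.6 123.8] 81.5 z nan nan
bottletip 1746 mean [nan nan nan] rect [679.6  -9.2] [39.6 42.3] 57.1 z nan nan
dish 644 mean [nan nan nan] rect [ 638.1 -271.4] [45.1 59.3] 73.6 z nan nan
180 0 0  
188 0 0  
196 262 393 [604.3 -98.4 104.3] [ 717.3 -105.9  104.1]
204 258 396 [ 600.3 -105.   105.6] [ 719.2 -112.2  107.4]
212 259 396 [ 601.  -111.2  108.9] [ 718.9 -118.9  109. ]
220 259 396 [ 600.2 -118.3  109.5] [ 718.8 -126.2  109.4]
228 248 405 [ 586.1 -130.9   95. ] [ 729.9 -139.8   96.3]
236 245 410 [ 586.4 -132.1  110.4] [ 731.3 -142.4  108.8]
244 275 380 [ 611.6 -142.3  108.7] [ 704.6 -147.7  110.1]
252 261 393 [ 597.7 -150.3  106.5] [ 716.7 -157.9  107. ]
260 0 0
```

```bash
sed -i 's/P=Q\[m\]/P=Q[m\&~np.isnan(z)]/' fit2.py; sed -i '/^for yy/,$d' fit2.py
cat >> fit2.py <<'E'
from scipy.optimize import minimize
m=(z>97)&(z<112)&(U>250)&(U<405)&(V>185)&(V<262)&(r<60)
P=Q[m&~np.isnan(z)]
print(len(P))
for a in (-3,-3.5,-4,-4.5):
    t=np.radians(a); u=P[:,0]*np.cos(t)+P[:,1]*np.sin(t); v=-P[:,0]*np.sin(t)+P[:,1]*np.cos(t)
    uu=np.percentile(u,[.5,99.5]); vv=np.percentile(v,[.5,99.5]); cu,cv=uu.mean(),vv.mean()
    print(a,np.diff(uu),np.diff(vv),"c",cu*np.cos(t)-cv*np.sin(t),cu*np.sin(t)+cv*np.cos(t))
E
python3 fit2.py
```

```text
plate 7404 mean [ 660.2 -126.3  108.3] rect [ 671.3 -158.3] [119.9 143.1] 88.5 z 0.4 144.9
platered 7398 mean [ 656.  -124.7  108.1] rect [ 640.7 -157.4] [119.4 141.8] 86.6 z 0.0 139.9
knob 781 mean [ 659.6 -131.6  128.7] rect [ 660.4 -136.4] [24.9 41.6] 86.1 z 107.8 132.7
grip 1756 mean [ 658.7 -147.4  155.5] rect [ 663.3 -194.1] [114.7 102.3] 85.8 z 0.4 167.0
slab 1153 mean [662.  -95.6  16.1] rect [662.5 -97.6] [ 18.  123.7] 84.6 z 11.0 33.4
bottletip 1741 mean [679.  -8.  85.] rect [685.   -9.6] [41.5 45.8] 86.4 z -0.1 125.3
dish 642 mean [ 640.5 -268.6   10.8] rect [ 641.  -268.1] [51.3 55.9] 88.1 z 0.4 18.3
7353
-3 [116.78519714] [61.78319282] c 658.9882643780345 -129.99470556117853
-3.5 [116.71861379] [61.625489] c 658.9151398106851 -130.06009457311046
-4 [116.6502839] [61.48619506] c 658.8633259178692 -130.03618334168482
-4.5 [116.79057768] [61.68783306] c 658.8337862774852 -129.94903121505263
```

```bash
python3 -m handwheel '[{"gripper":1,"tx":0,"ty":0.008,"tz":0.040,"rx":0,"ry":0,"rz":0},{"gripper":1,"tx":0,"ty":0,"tz":0.0395,"rx":0,"ry":0,"rz":0},{"gripper":1,"tx":-0.008,"ty":0,"tz":0,"rx":0,"ry":0,"rz":0},{"gripper":1,"tx":-0.008,"ty":0,"tz":0,"rx":0,"ry":0,"rz":0},{"gripper":1,"tx":-0.008,"ty":0,"tz":0,"rx":0,"ry":0,"rz":0}]'
```

```text
t: 4.03
ee_pos: [658.5, -125.9, 327.4]
orientation: [2.296, 2.14, 0.003]
ft_force: [-0.0, 1.0, -0.1]
width: 40.8
```

```bash
python3 -m handwheel '[{"gripper":1,"tx":0,"ty":0,"tz":0,"rx":0,"ry":0,"rz":0},{"gripper":1,"tx":0,"ty":0,"tz":0,"rx":0,"ry":0,"rz":0},{"gripper":1,"tx":0,"ty":0,"tz":0,"rx":0,"ry":0,"rz":0}]'; python3 -c "
from h import *
o=ctrl.get_obs(); print(yaw(o)[0],o['ee_pos'],o['width'])"
```

```text
t: 4.4
ee_pos: [658.1, -124.4, 325.5]
orientation: [2.297, 2.143, 0.0]
ft_force: [-1.3, 0.7, 1.0]
width: 11.4
86.04021106553503 [ 658.08335979 -124.36779918  325.45513085] 11.435423211709319
```

```bash
python3 -m handwheel '[{"gripper":1,"tx":-0.009,"ty":0,"tz":0.001,"rx":0,"ry":0,"rz":0},{"gripper":1,"tx":-0.028,"ty":0,"tz":0.007,"rx":0,"ry":0,"rz":0},{"gripper":1,"tx":-0.026,"ty":0,"tz":0.0125,"rx":0,"ry":0,"rz":0},{"gripper":1,"tx":-0.023,"ty":0,"tz":0.0175,"rx":0,"ry":0,"rz":0},{"gripper":1,"tx":-0.019,"ty":0,"tz":0.0215,"rx":0,"ry":0,"rz":0},{"gripper":1,"tx":-0.011,"ty":0,"tz":0.0185,"rx":0,"ry":0,"rz":0},{"gripper":1,"tx":0,"ty":0,"tz":0,"rx":0,"ry":0,"rz":0}]'
python3 - <<'E'
from h import *
o=ctrl.get_obs(); print(yaw(o)[0],o["ee_pos"],o["t"],o["ft_force"],o["width"])
d=viewer.get_image("wrist"); save(d,"w3")
d=viewer.get_image("top"); Q=cloud(d); save(d,"t3")
E
python3 -c "
import cv2
a=cv2.imread('pics/t3.png')[150:270,240:400]; cv2.imwrite('pics/t3c.png',cv2.resize(a,None,fx=5,fy=5,interpolation=2)[:600])"
```

```text
t: 5.28
ee_pos: [649.1, -240.8, 244.6]
orientation: [-2.295, -2.139, 0.003]
ft_force: [0.1, 0.9, 0.1]
width: 0.2
85.97066181611706 [ 649.07880007 -240.82356517  244.58421439] 5.275 [0.05558784 0.91068684 0.07726938] 0.2347076087372908
```

View pics/w3.png

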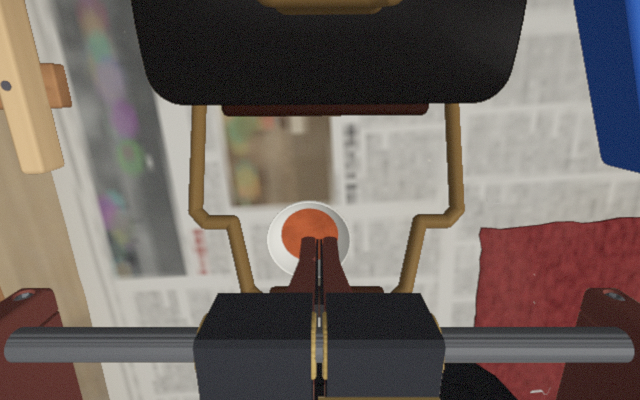

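View pics/t3c.png

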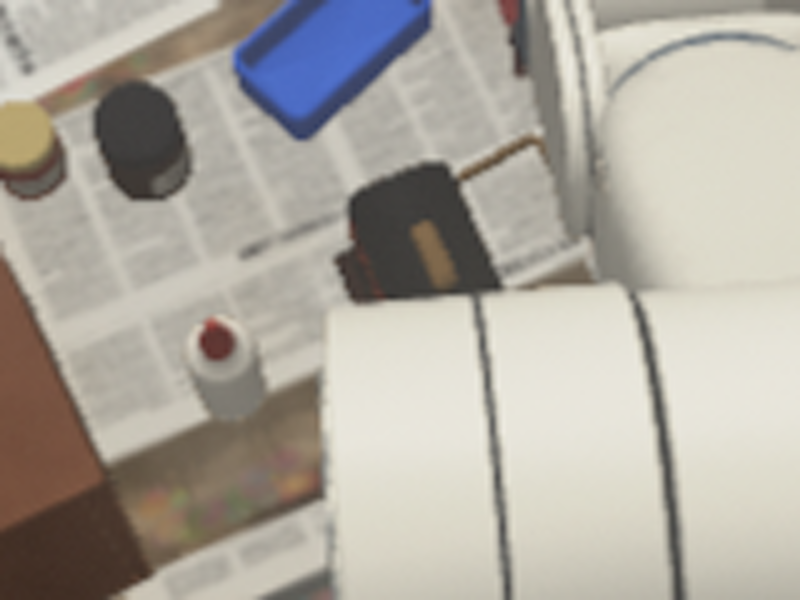

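```bash
python3 -m handwheel '[{"gripper":1,"tx":-0.008,"ty":0,"tz":0.0195,"rx":0,"ry":0,"rz":0},{"gripper":1,"tx":0,"ty":0,"tz":0,"rx":0,"ry":0,"rz":0}]'
python3 - <<'E'
from h import *
o=ctrl.get_obs(); p=o["ee_pos"]; print(yaw(o)[0],p,o["t"],o["ft_force"])
plan([648.7,-249,285],86,[660,-131,380],176,9)
E
```

```text
t: 5.62
ee_pos: [648.9, -248.2, 226.1]
orientation: [-2.295, -2.142, 0.002]
ft_force: [-0.2, 0.5, -0.2]
width: 0.3
86.0334195990198 [ 648.87741322 -248.2149339   226.07961252] 5.625 [-0.24851354  0.47056066 -0.23894669]
tx 0.0132 ty 0.0003 tz -0.0106 rz -10.00
tx 0.0129 ty 0.0026 tz -0.0106 rz -10.00
tx 0.0123 ty 0.0048 tz -0.0106 rz -10.00
tx 0.0112 ty 0.0069 tz -0.0106 rz -10.00
tx 0.0099 ty 0.0087 tz -0.0106 rz -10.00
tx 0.0082 ty 0.0103 tz -0.0106 rz -10.00
tx 0.0063 ty 0.0116 tz -0.0106 rz -10.00
tx 0.0042 ty 0.0125 tz -0.0106 rz -10.00
tx 0.0020 ty 0.0130 tz -0.0106 rz -10.00
```

```bash
python3 -m handwheel '[{"gripper":1,"tx":0,"ty":0,"tz":-0.06,"rx":0,"ry":0,"rz":0},{"gripper":1,"tx":0,"ty":0,"tz":-0.06,"rx":0,"ry":0,"rz":0},{"gripper":0.6,"tx":0.0132,"ty":0.0003,"tz":-0.004,"rx":0,"ry":0,"rz":-10},{"gripper":0.6,"tx":0.0129,"ty":0.0026,"tz":-0.004,"rx":0,"ry":0,"rz":-10},{"gripper":0.6,"tx":0.0123,"ty":0.0048,"tz":-0.004,"rx":0,"ry":0,"rz":-10},{"gripper":0.6,"tx":0.0112,"ty":0.0069,"tz":-0.004,"rx":0,"ry":0,"rz":-10},{"gripper":0.6,"tx":0.0099,"ty":0.0087,"tz":-0.004,"rx":0,"ry":0,"rz":-10},{"gripper":0.6,"tx":0.0082,"ty":0.0103,"tz":-0.004,"rx":0,"ry":0,"rz":-10}]' && python3 -m handwheel '[{"gripper":0.6,"tx":0.0063,"ty":0.0116,"tz":-0.004,"rx":0,"ry":0,"rz":-10},{"gripper":0.6,"tx":0.0042,"ty":0.0125,"tz":-0.004,"rx":0,"ry":0,"rz":-10},{"gripper":0.6,"tx":0.002,"ty":0.013,"tz":-0.004,"rx":0,"ry":0,"rz":-10},{"gripper":0.6,"tx":0,"ty":0,"tz":0,"rx":0,"ry":0,"rz":0}]'
python3 - <<'E'
from h import *
o=ctrl.get_obs(); print(yaw(o)[0],o["ee_pos"],o["t"],o["qpos"],o["width"])
d=viewer.get_image("wrist"); save(d,"w4"); np.savez("w4.npz",Q=cloud(d,o),im=d["image"])
E
```

```text
t: 6.62
ee_pos: [656.8, -169.0, 372.0]
orientation: [0.909, 3.007, -0.0]
ft_force: [0.6, 0.7, 0.3]
width: 35.2
t: 7.12
ee_pos: [660.7, -129.4, 384.2]
orientation: [0.109, 3.139, -0.0]
ft_force: [-1.0, -0.1, 0.1]
width: 35.0
176.01086714758316 [ 660.72395959 -129.41338796  384.22816391] 7.125 [-2.11081081e-01  5.14823857e-01  1.53085867e+00 -7.12234599e-05
  1.09507922e+00 -1.71222124e+00] 34.99363154167081
```

View pics/w4.png

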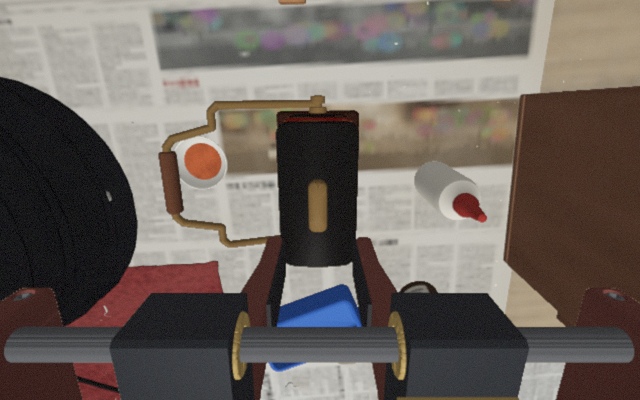

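Run:
```python
import numpy as np,cv2
D=np.load("w4.npz");Q=D["Q"];im=D["im"].astype(int);x,y,z=np.moveaxis(Q,-1,0);r,g,b=np.moveaxis(im,-1,0)
V,U=np.mgrid[:400,:640];ok=~np.isnan(z)
def rep(nm,m,a=-4):
    P=Q[m&ok]; t=np.radians(a)
    u=P[:,0]*np.cos(t)+P[:,1]*np.sin(t); v=-P[:,0]*np.sin(t)+P[:,1]*np.cos(t)
    uu=np.percentile(u,[1,99]); vv=np.percentile(v,[1,99]); cu,cv=uu.mean(),vv.mean()
    C=np.cov(P[:,:2].T); w,e=np.linalg.eigh(C); e=e[:,1]
    print(nm,len(P),np.diff(uu).round(1),np.diff(vv).round(1),"c",(cu*np.cos(t)-cv*np.sin(t)).round(1),(cu*np.sin(t)+cv*np.cos(t)).round(1),"z",np.median(P[:,2]).round(1),"ang",np.degrees(np.arctan(e[1]/e[0])).round(1))
rep("plate",(z>99)&(z<113)&(U>270)&(U<365)&(V>100)&(V<268))
rep("knob",(z>124)&(z<136)&(U>300)&(U<335)&(V>170)&(V<240))
rep("grip",(z>30)&(z<100)&(U>155)&(U<184)&(V>145)&(V<216)&(r<140))
```

```text
plate 10333 [117.4] [62.2] c 658.2 -131.4 z 108.8 ang -3.2
knob 929 [37.6] [13.4] c 658.5 -131.4 z 130.3 ang -3.8
grip 1183 [63.8] [13.9] c 648.2 -268.0 z 61.0 ang -3.2
```

```bash
python3 -m handwheel '[{"gripper":0.6,"tx":0.002,"ty":-0.002,"tz":0.045,"rx":0,"ry":0,"rz":-0.5},{"gripper":0.6,"tx":0,"ty":0,"tz":0.0435,"rx":0,"ry":0,"rz":0},{"gripper":1,"tx":0,"ty":0,"tz":0,"rx":0,"ry":0,"rz":0},{"gripper":1,"tx":0,"ty":0,"tz":0,"rx":0,"ry":0,"rz":0},{"gripper":1,"tx":0,"ty":0,"tz":0,"rx":0,"ry":0,"rz":0},{"gripper":1,"tx":0,"ty":0,"tz":0,"rx":0,"ry":0,"rz":0}]'
python3 - <<'E'
import numpy as np
D=np.load("w2.npz");Q=D["Q"];im=D["im"].astype(int);x,y,z=np.moveaxis(Q,-1,0);r,g,b=np.moveaxis(im,-1,0)
m=(z>24)&(z<36)&(r>150)&(r-b>50)&(x<560)
P=Q[m];best=None
for a in np.arange(-6,1,.25):
    t=np.radians(a);u=P[:,0]*np.cos(t)+P[:,1]*np.sin(t)
    for c in np.arange(400,520,.5):
        k=np.minimum(abs(u-c-36),abs(u-c+36)); s=-np.minimum(k,10).sum()
        if best is None or s>best[0]: best=(s,a,c)
print(len(P),best,P[:,2].mean()); t=np.radians(best[1])
v=-P[:,0]*np.sin(t)+P[:,1]*np.cos(t); print(np.percentile(v,[0,.5,1]))
s=(z>34)&(z<55)&(x<560)&(r<130); S=Q[s]; print(len(S), S.mean(0), S.min(0),S.max(0))
E
```

```text
t: 7.92
ee_pos: [658.4, -132.2, 295.5]
orientation: [0.096, 3.14, -0.0]
ft_force: [0.1, 0.1, -0.7]
width: 14.0
7080 (np.float64(-24711.065856356174), np.float64(-3.0), np.float64(457.0)) 29.54133004268243
[-167.8310216  -164.77091083 -162.95318184]
3347 [457.13424962  62.9947227   40.75953771] [409.42656299  42.48640198  34.1488367 ] [511.0115281   78.73757282  47.30571633]
```

```bash
python3 -m handwheel '[{"gripper":1,"tx":0,"ty":0,"tz":-0.02,"rx":0,"ry":0,"rz":0},{"gripper":1,"tx":0,"ty":0,"tz":-0.04,"rx":0,"ry":0,"rz":0},{"gripper":1,"tx":0,"ty":0,"tz":-0.0445,"rx":0,"ry":0,"rz":0},{"gripper":1,"tx":0.0394,"ty":0.028,"tz":0,"rx":0,"ry":0,"rz":0},{"gripper":1,"tx":0.0394,"ty":0.028,"tz":0,"rx":0,"ry":0,"rz":0},{"gripper":1,"tx":0.0394,"ty":0.028,"tz":0,"rx":0,"ry":0,"rz":0},{"gripper":1,"tx":0.0394,"ty":0.028,"tz":0,"rx":0,"ry":0,"rz":0},{"gripper":1,"tx":0.0394,"ty":0.028,"tz":0,"rx":0,"ry":0,"rz":0}]' && python3 -m handwheel '[{"gripper":1,"tx":0.0034,"ty":0.0533,"tz":0,"rx":0,"ry":0,"rz":0},{"gripper":1,"tx":0.0034,"ty":0.0533,"tz":0,"rx":0,"ry":0,"rz":-0.5},{"gripper":1,"tx":0.0034,"ty":0.0533,"tz":0,"rx":0,"ry":0,"rz":0},{"gripper":1,"tx":0.0034,"ty":0.0533,"tz":0,"rx":0,"ry":0,"rz":0},{"gripper":1,"tx":0,"ty":0,"tz":0,"rx":0,"ry":0,"rz":0},{"gripper":1,"tx":0,"ty":0,"tz":0,"rx":0,"ry":0,"rz":0}]'
python3 - <<'E'
from h import *
o=ctrl.get_obs(); print(yaw(o)[0],o["ee_pos"],o["t"],o["qpos"],o["width"])
d=viewer.get_image("wrist"); save(d,"w5"); np.savez("w5.npz",Q=cloud(d,o),im=d["image"])
E
```

```text
t: 8.93
ee_pos: [469.1, 20.4, 401.2]
orientation: [0.096, 3.138, 0.0]
ft_force: [0.6, 0.7, -1.0]
width: 13.8
t: 9.68
ee_pos: [468.5, 233.1, 400.5]
orientation: [0.08, 3.14, -0.0]
ft_force: [0.0, -0.4, -0.5]
width: 13.7
177.07294012177755 [468.51887395 233.11872721 400.50499299] 9.675 [ 4.39042250e-01  2.79598826e-01  1.85729845e+00 -4.18305091e-04
  1.00399296e+00 -1.08044277e+00] 13.706491297864725
```

View pics/w5.png

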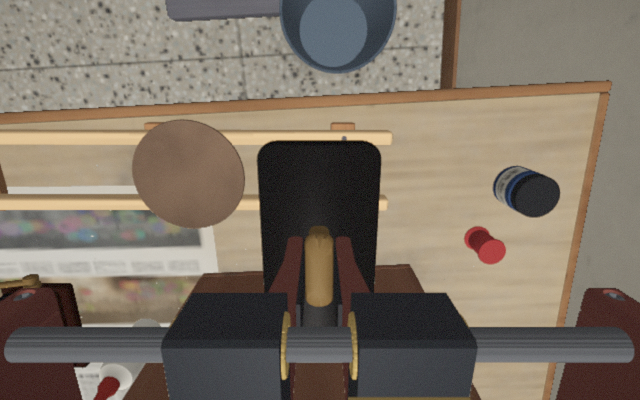

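Run:
```python
import numpy as np
D=np.load("w5.npz");Q=D["Q"];im=D["im"].astype(int);x,y,z=np.moveaxis(Q,-1,0);r,g,b=np.moveaxis(im,-1,0)
V,U=np.mgrid[:400,:640]
m=(z>24)&(z<36)&(r>170)&(r-b>50)&(x<560)&(V<215)&(V>120)
P=Q[m];best=None
for a in np.arange(-6,1,.25):
    t=np.radians(a);u=P[:,0]*np.cos(t)+P[:,1]*np.sin(t)
    for c in np.arange(400,520,.5):
        k=np.minimum(abs(u-c-36),abs(u-c+36)); s=-np.minimum(k,10).sum()
        if best is None or s>best[0]: best=(s,a,c)
print(len(P),best,P[:,2].mean()); t=np.radians(-3)
v=-P[:,0]*np.sin(t)+P[:,1]*np.cos(t); print(np.percentile(v,[0,50,99.5,100]))
s=(z>36)&(z<55)&(x<560)&(r<150)&(U<260)&(V<240); S=Q[s];v=-S[:,0]*np.sin(t)+S[:,1]*np.cos(t);u=S[:,0]*np.cos(t)+S[:,1]*np.sin(t); print(len(S), np.percentile(v,[.5,99.5]),np.percentile(u,[.5,99.5]),np.median(S[:,2]))
p=np.array([468.5,233.1]);print("lid u,v",p@[np.cos(t),np.sin(t)],p@[-np.sin(t),np.cos(t)])
```

```text
5324 (np.float64(-16332.32188363291), np.float64(-2.75), np.float64(454.5)) 30.17615884728007
[-93.0509966   37.48566955 329.88356271 331.53460857]
7960 [ 69.19714582 179.01028086] [400.58580943 510.14189664] 40.32733387129335
lid u,v 455.6584256322876 257.29994005111035
```

```bash
python3 -m handwheel '[{"gripper":1,"tx":0,"ty":0,"tz":0.055,"rx":0,"ry":0,"rz":0},{"gripper":1,"tx":0,"ty":0,"tz":0.055,"rx":0,"ry":0,"rz":0},{"gripper":1,"tx":0,"ty":0,"tz":0.04,"rx":0,"ry":0,"rz":0},{"gripper":1,"tx":0,"ty":0,"tz":0.012,"rx":0,"ry":0,"rz":0},{"gripper":1,"tx":0,"ty":0,"tz":0.004,"rx":0,"ry":0,"rz":0},{"gripper":1,"tx":0,"ty":0,"tz":0.0,"rx":0,"ry":0,"rz":0}]'
```

```text
t: 10.48
ee_pos: [469.4, 233.1, 234.9]
orientation: [0.083, 3.139, 0.001]
ft_force: [-0.2, 0.8, -0.3]
width: 13.9
```

```bash
python3 -m handwheel '[{"gripper":1,"tx":0,"ty":0,"tz":0.002,"rx":0,"ry":0,"rz":0},{"gripper":1,"tx":0,"ty":0,"tz":0.001,"rx":0,"ry":0,"rz":0},{"gripper":1,"tx":0,"ty":0,"tz":0.0,"rx":0,"ry":0,"rz":0}]'; python3 -c "
from h import *
o=ctrl.get_obs();print(o['ee_pos'],o['ft_force'])"
```

```text
t: 10.85
ee_pos: [469.0, 233.4, 231.3]
orientation: [0.081, 3.139, 0.001]
ft_force: [0.5, 0.0, 3.4]
width: 13.9
[468.98276017 233.39420794 231.28019231] [0.47350204 0.04600692 3.37220698]
```

```bash
python3 -m handwheel '[{"gripper":0.6,"tx":0,"ty":0,"tz":0,"rx":0,"ry":0,"rz":0},{"gripper":0.6,"tx":0,"ty":0,"tz":0,"rx":0,"ry":0,"rz":0},{"gripper":0.6,"tx":0,"ty":0,"tz":-0.02,"rx":0,"ry":0,"rz":0},{"gripper":0.6,"tx":0,"ty":0,"tz":-0.06,"rx":0,"ry":0,"rz":0},{"gripper":0.3,"tx":0,"ty":0,"tz":-0.06,"rx":0,"ry":0,"rz":0},{"gripper":0,"tx":-0.003,"ty":-0.0532,"tz":-0.02,"rx":0,"ry":0,"rz":0},{"gripper":0,"tx":-0.003,"ty":-0.0532,"tz":0,"rx":0,"ry":0,"rz":0}]'
python3 - <<'E'
from h import *
o=ctrl.get_obs(); print(yaw(o)[0],o["ee_pos"],o["t"],o["width"])
d=viewer.get_image("wrist"); save(d,"w6")
E
```

```text
t: 11.72
ee_pos: [469.5, 126.0, 392.9]
orientation: [0.078, 3.136, 0.002]
ft_force: [0.2, -0.7, 0.4]
width: 61.8
177.1364487969047 [469.48598096 126.03926073 392.85382635] 11.725 61.84378982861469
```

View pics/w6.png

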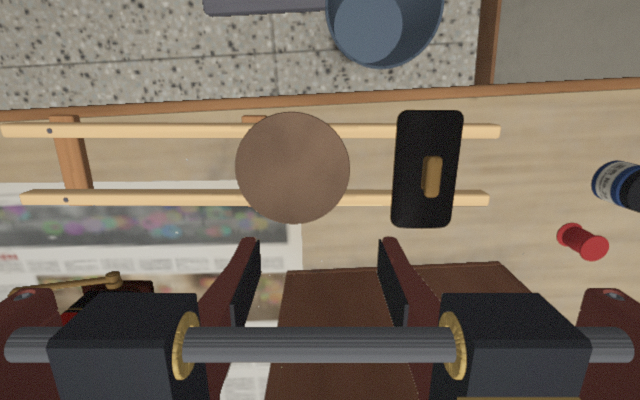

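```bash
python3 -m handwheel '[{"gripper":0,"tx":-0.003,"ty":-0.0532,"tz":0,"rx":0,"ry":0,"rz":0},{"gripper":0,"tx":-0.003,"ty":-0.0532,"tz":0,"rx":0,"ry":0,"rz":0.5},{"gripper":0,"tx":-0.0489,"ty":-0.0353,"tz":0,"rx":0,"ry":0,"rz":0},{"gripper":0,"tx":-0.0489,"ty":-0.0353,"tz":0,"rx":0,"ry":0,"rz":0},{"gripper":0,"tx":-0.0489,"ty":-0.0353,"tz":0,"rx":0,"ry":0,"rz":0},{"gripper":0,"tx":-0.0489,"ty":-0.0353,"tz":0,"rx":0,"ry":0,"rz":0},{"gripper":0,"tx":0,"ty":0,"tz":0,"rx":0,"ry":0,"rz":0},{"gripper":0,"tx":0,"ty":0,"tz":0,"rx":0,"ry":0,"rz":0}]'
python3 - <<'E'
from h import *
o=ctrl.get_obs(); print(yaw(o)[0],o["ee_pos"],o["t"],o["width"])
d=viewer.get_image("wrist"); save(d,"w7"); np.savez("w7.npz",Q=cloud(d,o),im=d["image"])
E
```

```text
t: 12.78
ee_pos: [655.8, -132.6, 389.7]
orientation: [-0.096, -3.138, -0.001]
ft_force: [0.1, -0.7, -0.0]
width: 87.8
176.4980582289834 [ 655.75851291 -132.55299591  389.71806   ] 12.775 87.80025990444494
```

View pics/w7.png

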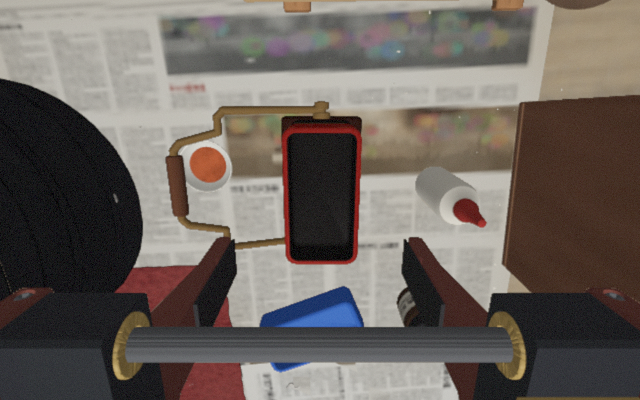

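Run:
```python
import numpy as np,cv2
D=np.load("w7.npz");Q=D["Q"];im=D["im"].astype(int);x,y,z=np.moveaxis(Q,-1,0);r,g,b=np.moveaxis(im,-1,0)
V,U=np.mgrid[:400,:640];ok=~np.isnan(z)
m=(z>95)&(z<104)&(U>270)&(U<375)&(V>105)&(V<275)&ok
P=Q[m]; print(len(P),np.median(P[:,2]))
for a in (-3,-3.5,-4,-4.5):
    t=np.radians(a)
    u=P[:,0]*np.cos(t)+P[:,1]*np.sin(t); v=-P[:,0]*np.sin(t)+P[:,1]*np.cos(t)
    uu=np.percentile(u,[1,99]); vv=np.percentile(v,[1,99]); cu,cv=uu.mean(),vv.mean()
    print(a,np.diff(uu).round(1),np.diff(vv).round(1),"c",(cu*np.cos(t)-cv*np.sin(t)).round(1),(cu*np.sin(t)+cv*np.cos(t)).round(1))
print(cv2.minAreaRect(P[:,:2].astype(np.float32)))
```

```text
2580 99.95301130334963
-3 [119.5] [63.8] c 658.9 -131.4
-3.5 [119.6] [63.6] c 658.9 -131.4
-4 [119.6] [63.6] c 659.0 -131.4
-4.5 [119.6] [63.9] c 659.0 -131.5
((659.4021606445312, -131.46121215820312), (64.1119384765625, 120.8306655883789), 86.36490631103516)
```

```bash
python3 -m handwheel '[{"gripper":0,"tx":-0.003,"ty":0.0013,"tz":0.05,"rx":0,"ry":0,"rz":0},{"gripper":0,"tx":0,"ty":0,"tz":0.05,"rx":0,"ry":0,"rz":0},{"gripper":0,"tx":0,"ty":0,"tz":0.0377,"rx":0,"ry":0,"rz":0},{"gripper":1,"tx":0,"ty":0,"tz":0,"rx":0,"ry":0,"rz":0},{"gripper":1,"tx":0,"ty":0,"tz":0,"rx":0,"ry":0,"rz":0},{"gripper":1,"tx":0,"ty":0,"tz":0,"rx":0,"ry":0,"rz":0},{"gripper":1,"tx":0,"ty":0,"tz":0,"rx":0,"ry":0,"rz":0},{"gripper":1,"tx":0,"ty":0,"tz":0,"rx":0,"ry":0,"rz":0}]'; python3 -c "
from h import *
o=ctrl.get_obs();print(yaw(o)[0],o['ee_pos'],o['ft_force'],o['width'])"
```

```text
t: 13.82
ee_pos: [660.2, -131.5, 255.4]
orientation: [0.095, 3.137, -0.0]
ft_force: [-2.2, 2.2, 7.7]
width: 63.9
176.53206997895427 [ 660.15253785 -131.46726454  255.44500874] [-2.24593786  2.23258485  7.71297416] 63.86922410054924
```

```bash
python3 -m handwheel '[{"gripper":1,"tx":0,"ty":0,"tz":-0.008,"rx":0,"ry":0,"rz":0},{"gripper":1,"tx":0,"ty":0,"tz":-0.012,"rx":0,"ry":0,"rz":0},{"gripper":1,"tx":0,"ty":0,"tz":0,"rx":0,"ry":0,"rz":0}]'
python3 - <<'E'
from h import *
o=ctrl.get_obs(); print(yaw(o)[0],o["ee_pos"],o["t"],o["width"],o["ft_force"])
d=viewer.get_image("wrist"); save(d,"w8"); np.savez("w8.npz",Q=cloud(d,o),im=d["image"])
E
```

```text
t: 14.2
ee_pos: [659.9, -131.8, 274.6]
orientation: [0.095, 3.138, -0.001]
ft_force: [0.7, 0.0, -1.5]
width: 64.0
176.51648343599834 [ 659.87865163 -131.79116591  274.55191974] 14.2 63.9746879520966 [ 0.6750007   0.01617903 -1.48200774]
```

View pics/w8.png

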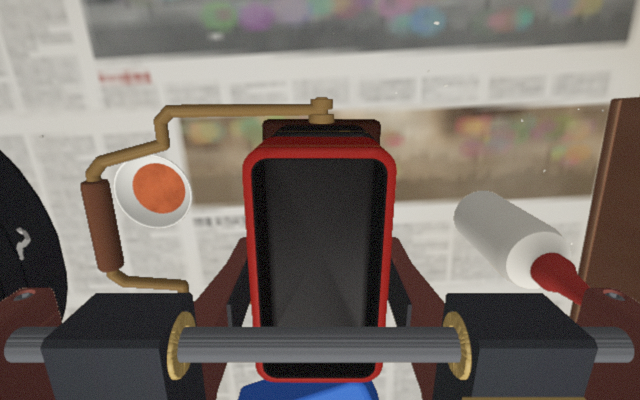

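```bash
python3 -m handwheel '[{"gripper":1,"tx":0,"ty":0,"tz":-0.045,"rx":0,"ry":0,"rz":0},{"gripper":1,"tx":0,"ty":0,"tz":-0.05,"rx":0,"ry":0,"rz":0},{"gripper":1,"tx":0.0527,"ty":0.0238,"tz":0,"rx":0,"ry":0,"rz":0},{"gripper":1,"tx":0.0527,"ty":0.0238,"tz":0,"rx":0,"ry":0,"rz":-0.5},{"gripper":1,"tx":0.0527,"ty":0.0238,"tz":0,"rx":0,"ry":0,"rz":0},{"gripper":1,"tx":0.0527,"ty":0.0238,"tz":0,"rx":0,"ry":0,"rz":0},{"gripper":1,"tx":0,"ty":0,"tz":0,"rx":0,"ry":0,"rz":0}]'
python3 - <<'E'
from h import *
o=ctrl.get_obs(); p=o["ee_pos"]; t=np.radians(-3); print(yaw(o)[0],p,o["t"],o["width"],"uv",p[:2]@[np.cos(t),np.sin(t)],p[:2]@[-np.sin(t),np.cos(t)])
d=viewer.get_image("wrist"); save(d,"w9"); np.savez("w9.npz",Q=cloud(d,o),im=d["image"])
E
```

```text
t: 15.12
ee_pos: [450.6, -23.4, 367.3]
orientation: [-0.079, -3.137, -0.001]
ft_force: [1.4, -0.5, -2.6]
width: 63.5
177.11376072687048 [450.55156151 -23.44881752 367.32050086] 15.125 63.54532042128637 uv 451.1613125443721 0.1633650823192627
```

View pics/w9.png

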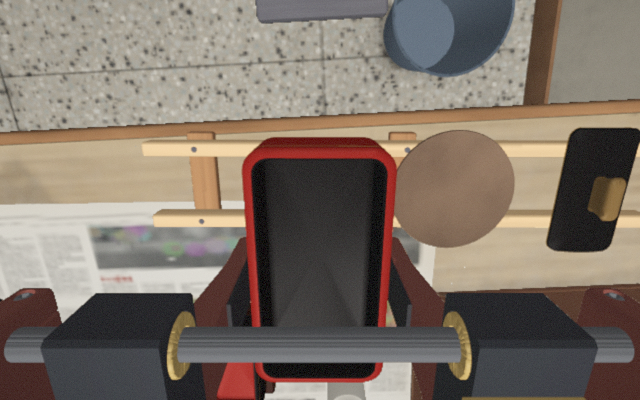

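```bash
python3 -m handwheel '[{"gripper":1,"tx":-0.003,"ty":0,"tz":0.05,"rx":0,"ry":0,"rz":0},{"gripper":1,"tx":0,"ty":0,"tz":0.05,"rx":0,"ry":0,"rz":0},{"gripper":1,"tx":0,"ty":0,"tz":0.028,"rx":0,"ry":0,"rz":0},{"gripper":1,"tx":0,"ty":0,"tz":0.008,"rx":0,"ry":0,"rz":0},{"gripper":1,"tx":0,"ty":0,"tz":0.0,"rx":0,"ry":0,"rz":0},{"gripper":1,"tx":0,"ty":0,"tz":0.0,"rx":0,"ry":0,"rz":0}]'; python3 -c "
from h import *
o=ctrl.get_obs();p=o['ee_pos'];t=np.radians(-3);print(p,o['ft_force'],p[:2]@[np.cos(t),np.sin(t)],p[:2]@[-np.sin(t),np.cos(t)])"
```

```text
t: 15.92
ee_pos: [458.2, -25.0, 233.0]
orientation: [0.082, 3.138, -0.0]
ft_force: [-0.3, -1.1, -0.8]
width: 63.8
[458.18138899 -25.01925594 233.01515348] [-0.29935261 -1.06293703 -0.77480109] 458.86287400492944 -1.005606792850783
```

```bash
python3 -m handwheel '[{"gripper":1,"tx":0,"ty":0,"tz":0.003,"rx":0,"ry":0,"rz":0},{"gripper":1,"tx":0,"ty":0,"tz":0.002,"rx":0,"ry":0,"rz":0},{"gripper":1,"tx":0,"ty":0,"tz":0.0,"rx":0,"ry":0,"rz":0}]'
```

```text
t: 16.3
ee_pos: [457.5, -24.8, 227.5]
orientation: [0.081, 3.139, -0.0]
ft_force: [-0.4, 0.7, 3.7]
width: 63.8
```

```bash
python3 -m handwheel '[{"gripper":0.14,"tx":0,"ty":0,"tz":0,"rx":0,"ry":0,"rz":0},{"gripper":0.14,"tx":0,"ty":0,"tz":0,"rx":0,"ry":0,"rz":0},{"gripper":0.14,"tx":0,"ty":0,"tz":0,"rx":0,"ry":0,"rz":0},{"gripper":0.14,"tx":0,"ty":0,"tz":-0.02,"rx":0,"ry":0,"rz":0},{"gripper":0.14,"tx":0,"ty":0,"tz":-0.06,"rx":0,"ry":0,"rz":0},{"gripper":0,"tx":0,"ty":0,"tz":-0.06,"rx":0,"ry":0,"rz":0},{"gripper":0,"tx":0,"ty":0,"tz":-0.02,"rx":0,"ry":0,"rz":0}]'
python3 - <<'E'
from h import *
o=ctrl.get_obs(); p=o["ee_pos"]; print(yaw(o)[0],p,o["t"],o["width"])
d=viewer.get_image("wrist"); save(d,"w10"); np.savez("w10.npz",Q=cloud(d,o),im=d["image"])
E
```

```text
t: 17.18
ee_pos: [457.9, -24.9, 390.5]
orientation: [0.081, 3.135, -0.0]
ft_force: [-0.6, 0.3, 0.1]
width: 87.0
177.02535538293992 [457.94788925 -24.86906001 390.49024337] 17.175 87.01302353172272
```

View pics/w10.png

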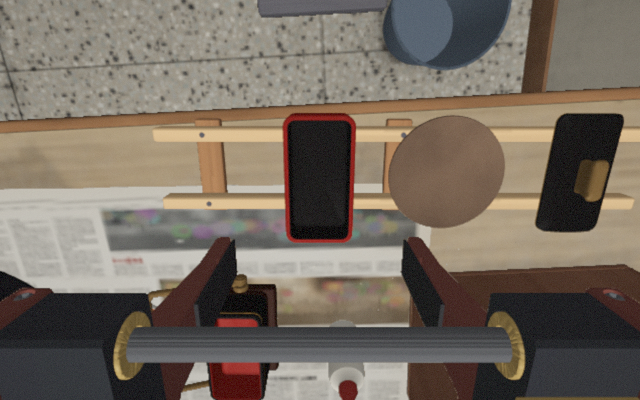

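Upper tier stands across both rails, clear of the saucer. Back to the carrier.

```bash
python3 -m handwheel '[{"gripper":0,"tx":-0.0518,"ty":-0.024,"tz":0,"rx":0,"ry":0,"rz":0},{"gripper":0,"tx":-0.0518,"ty":-0.024,"tz":0,"rx":0,"ry":0,"rz":0},{"gripper":0,"tx":-0.0518,"ty":-0.024,"tz":0,"rx":0,"ry":0,"rz":0},{"gripper":0,"tx":-0.0518,"ty":-0.024,"tz":0,"rx":0,"ry":0,"rz":0.5},{"gripper":0,"tx":0,"ty":0,"tz":0,"rx":0,"ry":0,"rz":0},{"gripper":0,"tx":0,"ty":0,"tz":0,"rx":0,"ry":0,"rz":0}]'
python3 - <<'E'
from h import *
o=ctrl.get_obs(); print(yaw(o)[0],o["ee_pos"],o["t"],o["width"])
d=viewer.get_image("wrist"); save(d,"w11"); Q=cloud(d,o)
x,y,z=np.moveaxis(Q,-1,0); V,U=np.mgrid[:400,:640]
m=(z>59)&(z<68)&(U>260)&(U<385)&(V>95)&(V<285)
P=Q[m]; print(len(P),np.median(P[:,2]))
for a in (-3,-3.5,-4):
    t=np.radians(a)
    u=P[:,0]*np.cos(t)+P[:,1]*np.sin(t); v=-P[:,0]*np.sin(t)+P[:,1]*np.cos(t)
    uu=np.percentile(u,[1,99]); vv=np.percentile(v,[1,99]); cu,cv=uu.mean(),vv.mean()
    print(a,np.diff(uu).round(1),np.diff(vv).round(1),"c",(cu*np.cos(t)-cv*np.sin(t)).round(1),(cu*np.sin(t)+cv*np.cos(t)).round(1))
print(cv2.minAreaRect(P[:,:2].astype(np.float32)))
E
```

```text
t: 17.98
ee_pos: [658.5, -131.3, 385.2]
orientation: [-0.095, -3.137, -0.001]
ft_force: [0.6, -0.1, -0.2]
width: 87.9
176.51379501113126 [ 658.45592883 -131.26219107  385.21942389] 17.975 87.86248542397449
2086 64.03787051763413
-3 [118.9] [63.9] c 658.7 -131.3
-3.5 [118.9] [63.6] c 658.7 -131.4
-4 [118.9] [63.6] c 658.6 -131.3
((658.9973754882812, -131.38763427734375), (64.15117645263672, 119.85320281982422), 86.36331939697266)
```

View pics/w11.png

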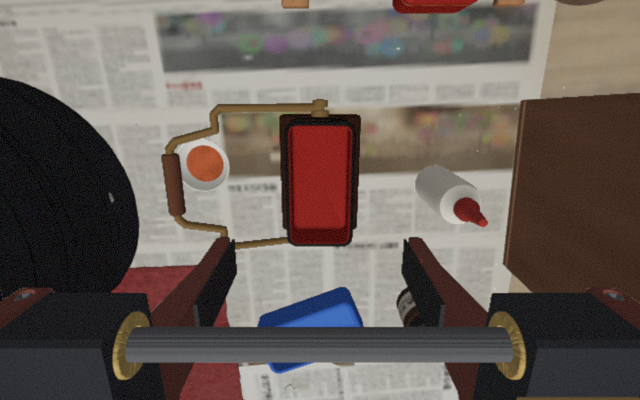

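```bash
python3 -m handwheel '[{"gripper":0,"tx":0,"ty":0,"tz":0.055,"rx":0,"ry":0,"rz":0},{"gripper":0,"tx":0,"ty":0,"tz":0.055,"rx":0,"ry":0,"rz":0},{"gripper":0,"tx":0,"ty":0,"tz":0.048,"rx":0,"ry":0,"rz":0},{"gripper":0,"tx":0,"ty":0,"tz":0,"rx":0,"ry":0,"rz":0},{"gripper":1,"tx":0,"ty":0,"tz":0,"rx":0,"ry":0,"rz":0},{"gripper":1,"tx":0,"ty":0,"tz":0,"rx":0,"ry":0,"rz":0},{"gripper":1,"tx":0,"ty":0,"tz":0,"rx":0,"ry":0,"rz":0},{"gripper":1,"tx":0,"ty":0,"tz":0,"rx":0,"ry":0,"rz":0}]'; python3 -m handwheel '[{"gripper":1,"tx":0,"ty":0,"tz":0,"rx":0,"ry":0,"rz":0}]'
```

```text
t: 19.02
ee_pos: [660.0, -131.4, 231.4]
orientation: [0.095, 3.137, -0.0]
ft_force: [-1.4, 1.1, 7.9]
width: 63.4
t: 19.15
ee_pos: [660.0, -131.4, 231.4]
orientation: [0.095, 3.137, -0.0]
ft_force: [-1.6, 1.3, 7.5]
width: 63.8
```

```bash
python3 -m handwheel '[{"gripper":1,"tx":0,"ty":0,"tz":-0.008,"rx":0,"ry":0,"rz":0},{"gripper":1,"tx":0,"ty":0,"tz":-0.012,"rx":0,"ry":0,"rz":0},{"gripper":1,"tx":0,"ty":0,"tz":-0.05,"rx":0,"ry":0,"rz":0},{"gripper":1,"tx":0,"ty":0,"tz":-0.05,"rx":0,"ry":0,"rz":0}]'; python3 -c "
from h import *
o=ctrl.get_obs();print(o['ee_pos'],o['ft_force'])
d=viewer.get_image('wrist'); save(d,'w12')"
```

```text
t: 19.65
ee_pos: [659.0, -131.5, 350.4]
orientation: [-0.095, -3.139, -0.0]
ft_force: [0.0, -0.7, -2.3]
width: 63.9
[ 658.95552049 -131.50924291  350.41225882] [ 0.01908203 -0.71240692 -2.31372862]
```

View pics/w12.png

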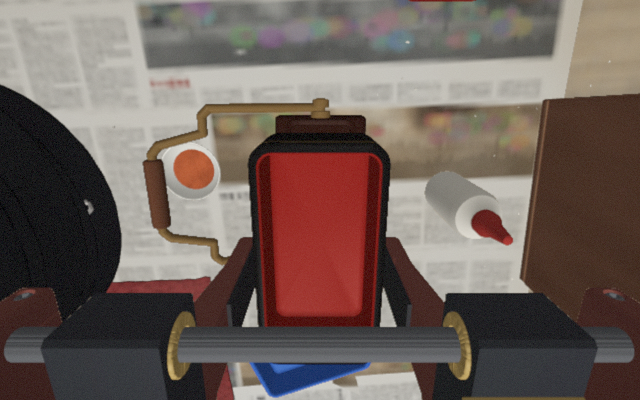

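```bash
python3 -m handwheel '[{"gripper":1,"tx":0.0515,"ty":-0.0038,"tz":0,"rx":0,"ry":0,"rz":0},{"gripper":1,"tx":0.0515,"ty":-0.0038,"tz":0,"rx":0,"ry":0,"rz":0},{"gripper":1,"tx":0.0515,"ty":-0.0038,"tz":0,"rx":0,"ry":0,"rz":0},{"gripper":1,"tx":0.0515,"ty":-0.0038,"tz":0,"rx":0,"ry":0,"rz":-0.5},{"gripper":1,"tx":0,"ty":0,"tz":0,"rx":0,"ry":0,"rz":0},{"gripper":1,"tx":0,"ty":0,"tz":0,"rx":0,"ry":0,"rz":0}]'
python3 - <<'E'
from h import *
o=ctrl.get_obs(); p=o["ee_pos"]; t=np.radians(-3); print(yaw(o)[0],p,o["t"],o["width"],"uv",p[:2]@[np.cos(t),np.sin(t)],p[:2]@[-np.sin(t),np.cos(t)])
d=viewer.get_image("wrist"); save(d,"w13")
E
```

```text
t: 20.45
ee_pos: [453.3, -134.4, 349.9]
orientation: [0.082, 3.138, -0.001]
ft_force: [0.9, -0.2, -2.3]
width: 64.0
176.99967698881204 [ 453.33572814 -134.38671884  349.8687866 ] 20.45 64.02839686968724 uv 459.74770471986926 -110.47678768580732
```

View pics/w13.png

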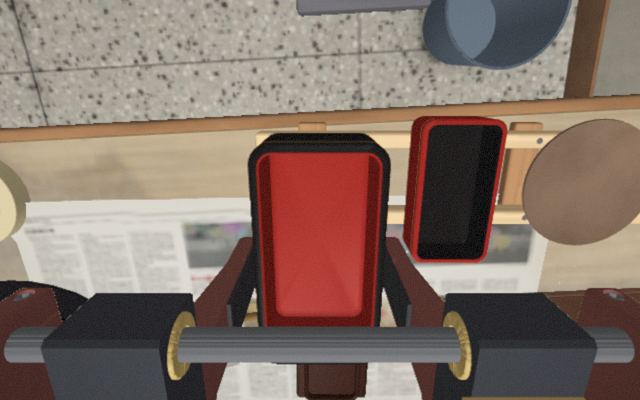

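```bash
python3 -m handwheel '[{"gripper":1,"tx":0.003,"ty":0,"tz":0.05,"rx":0,"ry":0,"rz":0},{"gripper":1,"tx":0,"ty":0,"tz":0.04,"rx":0,"ry":0,"rz":0},{"gripper":1,"tx":0,"ty":0,"tz":0.01,"rx":0,"ry":0,"rz":0},{"gripper":1,"tx":0,"ty":0,"tz":0.002,"rx":0,"ry":0,"rz":0},{"gripper":1,"tx":0,"ty":0,"tz":0.0,"rx":0,"ry":0,"rz":0},{"gripper":1,"tx":0,"ty":0,"tz":0.0,"rx":0,"ry":0,"rz":0}]'
```

```text
t: 21.25
ee_pos: [450.3, -134.2, 248.1]
orientation: [0.081, 3.138, -0.001]
ft_force: [-0.4, 0.0, -2.6]
width: 63.5
```

```bash
python3 -m handwheel '[{"gripper":1,"tx":0,"ty":0,"tz":0.002,"rx":0,"ry":0,"rz":0},{"gripper":1,"tx":0,"ty":0,"tz":0.0015,"rx":0,"ry":0,"rz":0},{"gripper":1,"tx":0,"ty":0,"tz":0.0,"rx":0,"ry":0,"rz":0}]'
```

```text
t: 21.62
ee_pos: [450.0, -134.1, 245.3]
orientation: [0.082, 3.139, -0.001]
ft_force: [-5.2, 1.5, 21.1]
width: 63.8
```

```bash
python3 -m handwheel '[{"gripper":1,"tx":0,"ty":0,"tz":-0.0006,"rx":0,"ry":0,"rz":0},{"gripper":0.14,"tx":0,"ty":0,"tz":0,"rx":0,"ry":0,"rz":0},{"gripper":0.14,"tx":0,"ty":0,"tz":0,"rx":0,"ry":0,"rz":0},{"gripper":0.14,"tx":0,"ty":0,"tz":0,"rx":0,"ry":0,"rz":0},{"gripper":0.14,"tx":0,"ty":0,"tz":-0.02,"rx":0,"ry":0,"rz":0},{"gripper":0.14,"tx":0,"ty":0,"tz":-0.06,"rx":0,"ry":0,"rz":0},{"gripper":0,"tx":0,"ty":0,"tz":-0.06,"rx":0,"ry":0,"rz":0},{"gripper":0,"tx":0,"ty":0,"tz":0,"rx":0,"ry":0,"rz":0}]'
python3 - <<'E'
from h import *
o=ctrl.get_obs(); print(yaw(o)[0],o["ee_pos"],o["t"],o["width"])
d=viewer.get_image("wrist"); save(d,"w14"); Q=cloud(d,o)
x,y,z=np.moveaxis(Q,-1,0); V,U=np.mgrid[:400,:640]
m=(z>71)&(z<82)&(V<250)&(x<530); P=Q[m]; print(len(P),np.median(P[:,2]),cv2.minAreaRect(P[:,:2].astype(np.float32)))
d=viewer.get_image("top"); save(d,"t14")
E
python3 -c "
import cv2
a=cv2.imread('pics/t14.png')[150:370,180:420]; cv2.imwrite('pics/t14c.png',cv2.resize(a,None,fx=2.7,fy=2.7,interpolation=2))"
```

```text
t: 22.62
ee_pos: [451.0, -134.4, 388.2]
orientation: [0.081, 3.132, -0.004]
ft_force: [-0.2, 0.5, -0.2]
width: 87.3
177.0268165119024 [ 450.99474886 -134.37172083  388.18718037] 22.625 87.2672124640206
4143 76.46748367429694 ((451.77850341796875, -80.44688415527344), (173.97918701171875, 119.80686950683594), 86.49276733398438)
```

View pics/w14.png

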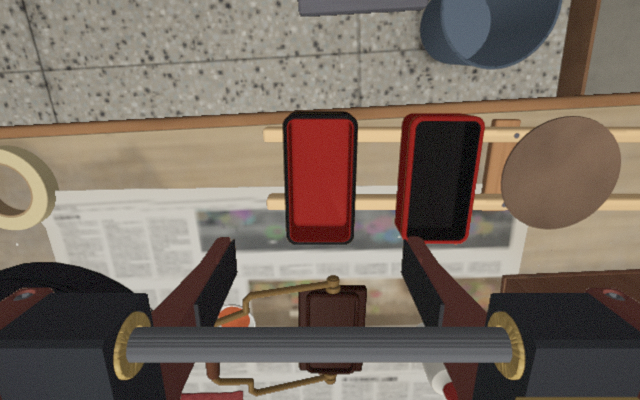

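View pics/t14c.png

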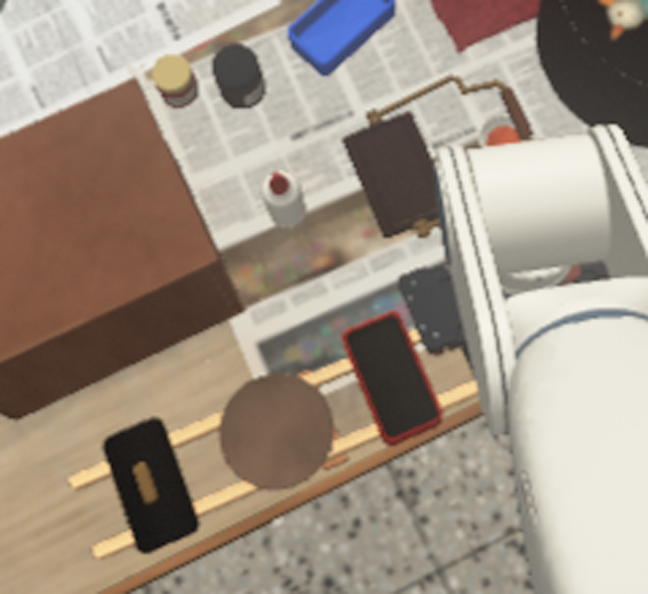

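```bash
python3 -m handwheel '[{"gripper":0,"tx":0,"ty":0,"tz":0,"rx":0,"ry":0,"rz":0}]'; python3 -c "
from h import *
print(ctrl.close_job())"
```

```text
t: 22.85
ee_pos: [449.1, -133.8, 382.5]
orientation: [-0.082, -3.137, -0.001]
ft_force: [0.4, -0.5, -0.0]
width: 87.9
the job is handed in; nothing more can be done
None
```

The lacquer box is apart and the job is handed in at about 23 s of the 67 s allowed.

- **Bail:** I pushed it with closed fingers to the dish side, away from the glue bottle. It measured about 1.25 rad of lean, with the grip above the pigment dish.
- **Parts:** I lifted off the lid, the upper tier and the lower tier in that order. Each went upright across both rails: the lid to the left of the saucer, the two tiers to the right of it.

In the last wrist and top pictures all three parts stand level and apart. By calculation the gaps are about 46 mm from the lid to the saucer, 34 mm from the upper tier to the saucer and 46 mm between the two tiers. The bottle, dish and saucer looked to be where they started. The gripper was empty and clear, with its tips about 200 mm up.

The highest wrist force I read was about 21 N, when the lower tier was set down. That was more than the roughly 3 to 4 N for the other two parts, but well under the limit. The arm stopped 3 to 5 mm above the commanded height when gripping the two tiers, so I set the placing heights from the measured grip. The top camera disagreed with the wrist camera by a few mm on positions, so I used the wrist camera to grip. No check failed.

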